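# Let the tilt stand back to level and load the sighting compass

## Task

The compass tilt stand is still wound over from the last test: lift its pawl clear of the toothed wheel, let the cradle turn right back to level, and drop the pawl into the teeth again. Then take the sighting compass (the block with the round window) out of the tray and lay it flat in the cradle between the two end stops, set down gently and not dropped; since the tray leaves only its ends free to grip and the cradle only its long sides, put it down flat on the bench on the way and take it again. Last, slide the brass lock fully over the compass, let go, and leave everything else as it lies.

Things in the scene. Friction and masses are not known exactly. Their poses are not given: they have to be found in the camera images.
- stand: Fixed stand: grey cast base 130 x 272 mm, two uprights carrying a horizontal drum with the compass cradle on top; brass saw-toothed wheel (92 mm across) at its -y end, black winding knob (40 mm) at its +y end, steel pawl above the wheel. Origin on the bench under the drum's middle; x across the drum, away from the robot at yaw 0; y along the axle, which lies at z = 80 mm; z up.
- drum (a joint): Turn of drum and cradle about the stand's y axis, rad: 0 = level (a stop); positive = wound over, the cradle's floor facing to the stand's +x; at most 1.1. A damped return spring (0.12 to 0.18 N m) drives it back to 0 at about 0.7 rad/s when the pawl is up, so it takes up to 2 s; the pawl holds it against that. Teeth every 0.314 rad.
- pawl (a joint): Lift of the pawl, rad: about 0 = nose down between the teeth; positive = lifted, at most 0.75; clear of the teeth from about 0.12. It falls by its own weight (80 g); a loaded tooth adds 1 or 2 N to the lift. Its pivot pin lies along the stand's y axis at x = -62, y = -115, z = 130 mm of the stand's frame; its arm, 10 mm wide, points from there to +x.
- pawl_knob (a point): Centre of the top of the upright round steel knob on the pawl: 13 mm across, 26 mm tall above the arm; 46 mm from the pivot pin towards the stand's +x and, at pawl 0, 35 mm above the pin. It leans back with the pawl; pinched along the stand's y axis it can pivot between the fingers. The cradle's nearest end is 67 mm away along y.
- seat (a point): Centre of the cradle's floor (44 mm wide in x, open below beside it), 42 mm from the axle. Axes as the stand's when level; they turn with the drum. End stops face it 37.5 mm either way along y, 24 mm tall at -y, 18 mm plus the lock (to 23.5 mm) at +y, as wide as the compass. Corner lips 5 mm tall stand 28 mm either way in x, only 27.5 to 37.5 mm from the middle in y; the sides are else open.
- lock (a joint): Slide of the brass lock, m: 0 = drawn back clear of the compass; 0.016 = fully home, its tongue (24 mm wide, 5 mm thick) 14 mm inward of the end stop and 3.5 mm above the compass. It moves towards the seat's -y with about 1.5 N of friction and stays where it is left.
- lock_post (a point): Centre of the top of the lock's round brass thumb post: 15 mm across, 22 mm tall above the tongue, on top of the cradle's +y end. When the lock is drawn back and the cradle level its top lies 60 mm along +y and 45.5 mm above the seat; it can be pinched from above or pushed.
- compass: Sighting compass: a grey metal-cased block 68 (x) x 50 (y) x 15 (z) mm, 0.13 kg, with a round dark window in a pale ring on top and a small lens in the +x end. Origin at the centre of its underside. In the cradle its x axis lies along the seat's y, either way round. The bench around x = 0.435, y = -0.04 m is always clear for putting it down.
- tray: Fixed teak tray 92 (x) x 212 (y) mm, three pockets in a row along y at -66, 0 and +66 mm, each 75 (x) x 56 (y) mm, floor 8 mm above the bench. Origin on the bench under its centre. Walls to 25 mm, 2 mm above the blocks, close their long sides; their ends along x have gaps 44 mm wide for fingers. The compass lies in any pocket, its x along the tray's x.
- level_block: Bystander: leave it alone. Spirit-level block in the tray, same case as the compass, a long glass vial on top instead of the round window. Origin at the centre of its underside.
- clinometer: Bystander: leave it alone. Clinometer in the tray, same case as the compass, four screws and a straight dark slot on top. Origin at the centre of its underside.
- bezel_a: Bystander: leave it alone. Grey cast aluminium ring 60 mm across, 9 mm tall, near the robot in front of the stand. Origin at the centre of its underside.
- bezel_b: Bystander: leave it alone. A second such ring, beyond the tray.
- tripod_knob: Bystander: leave it alone. Stainless knob 34 mm across with a stem on top, 36 mm tall, in front of the tray. Origin at the centre of its underside.
- ruler_compass: Bystander: leave it alone. Blue acrylic ruler compass, 115 x 58 x 12 mm, beyond the stand. Origin at the centre of its underside.
- mallet: Bystander: leave it alone. Round beech mallet lying left of the stand, about 200 x 85 x 50 mm, head towards its +x. Origin on the bench between head and handle.
Mind the look-alikes: they are no part of the job. Leave any green or red look-alike of the compass alone.

How it is judged:
By the outcome, as a careful person would: the job done as asked, in the order asked, and still so for the second after the job is handed in, with the robot touching nothing.
It also fails if it takes over 72 s, if anything falls off the work surface, if the arm or the gripper's body presses on something with over 40 N, if the wrist force passes 120 N, or if a joint passes its speed limit or range.

## Robot

A 7-joint arm with a two-finger parallel gripper is mounted at the origin on the work surface. World frame = base frame: x ahead of the robot, y to its left, z up, the work surface at z = 0. Lengths are in m, angles in degrees, forces in N, time in s.
With the tool pointing down it reaches from about 0.425 to 0.875 m from the base axis. Payload 4.7 kg.
Tool frame: the origin (TCP) lies midway between the tips of the shut fingers; the grasp point (between the pads) lies env.grip_point_offset behind it (env.grip_point_offset is the distance from the TCP to the grasp point, in m); z points along the fingers, y is the line along which they close (so a half turn about z gives the same grasp; the last joint's range is limited). The gripper opens to 87 mm and grips with 3 to 60 N. Pads are 19 mm wide; open, the fingers measure 117 mm over their backs; the gripper's body (75 mm by 190 mm) begins 51 mm behind the grasp point.
Start: joints at [68.36, 18.392, -4.016, 83.108, 1.295, 78.541, -3.26], TCP at [0.248, -0.601, 0.223] pointing down, gripper open.
Joint ranges: [-163.93, 163.93], [-17.29, 119.83], [-79.2, 71.16], [3.27, 140.29], [-89.18, 269.18], [5.43, 117.66], [-154.24, 154.24]. Speed limits (degrees/s): [147.25, 147.25, 180, 180, 180, 180, 180].

## Interface

Orientations are given as [roll, pitch, yaw] about the fixed x, y, z axes, in that order (R = Rz(yaw) Ry(pitch) Rx(roll)).
In Python, from cell import env gives the robot as it stands.
- The arm moves only by the shell command python3 -m creep 'ROWS' [FORCE]. ROWS is a JSON object of lists of equal length, an entry for each row: "translation": the shift along the tool's x, y, z in units of 0.08 m (1.0 is 0.08 m), a list of three; "turn": the turn, a rotation vector about the tool's x, y, z in units of 180 degrees (1.0 is 180 degrees), a list of three; "grip": the opening, from 0 (shut) to 1 (fully open). In form: {"translation": [[x, y, z], ...], "turn": [[ax, ay, az], ...], "grip": [grip, ...]}. A call has 1 to 5 rows; each row shifts and turns the commanded pose from where the row before left it, along the tool's axes as they then stand; what a row does not reach is not made up. A row lasts 1/8 s, in which the tool goes at most 62.5 mm and 10.7 degrees, less where a joint would pass 70% of its speed; a pose out of reach is approached as far as the arm can. A call with a number of a shift or a turn outside -1 to 1 is refused whole. A call with a gripper value outside its range is refused whole. The fingers move at their own pace and stop on an object; FORCE is the grip in N (left out, the last holds). Time passes only in rows, so rows that do not move let the fingers close. It gives the time, the measured TCP pose, the force, the opening and the grip force at its end, in the units of the state.
- env.get_obs(): the state, without advancing time (a new reading comes with each control period).
- env.read_camera(name): name is "scene" or "top" or "wrist"; returns a dict with "frame" (400x640x3 uint8, red, green, blue), "z_map" (400x640 float32, m along the optical axis (not along the pixel's ray), 0 where there is no reading), "K" (3x3 intrinsics, pixels), "rvec" (rotation vector, rad) and "tvec" (3), from world to camera coordinates, as OpenCV has them. Camera axes: x right, y down, z forward; pixel columns grow to the right and rows downward; lengths in m; the calibration is good to about 2 mm. A picture is of the moment at which its call begins.
- env.sign_off(): hands the job in; it is judged then, once.
The state is a dict: "time_s": time; "qpos": joint angles; "joint_velocities": joint speeds; "effort": joint torques, N m; "tool_pos": TCP position; "tool_rot": TCP orientation; "force": force on the tool from outside, world axes, zero at the start; "wrist_torque": the same for the moment, N m; "grip_width": finger opening in m; "grasp_force": force on a finger pad.
Only numpy, scipy, OpenCV 4.12 (cv2) and the standard library are available. Lean on these libraries where they do the work, as an engineer would, in place of code of your own. Each camera call takes 0.05 s, during which the arm holds its last target. There are 200 camera calls.

## Working session

There is one attempt and no reset: what is moved stays moved. The work goes in short steps, Python scripts to look and compute and a shell command to move; the robot and the scene stay as the last step left them, time stands still between calls to the robot, and variables do not carry over. Pictures are saved under pics/ and viewed, at most 11 in all, crops included, and the job is handed in when it is done.

```bash
ls; mkdir -p pics; cat > h.py <<'E'
import numpy as np, cv2
from cell import env
from scipy.spatial.transform import Rotation as R
def cam(n):
    c=env.read_camera(n); c['R']=cv2.Rodrigues(np.array(c['rvec'],float))[0]; c['t']=np.array(c['tvec'],float).ravel(); return c
def cloud(c):
    z=c['z_map'];v,u=np.mgrid[:z.shape[0],:z.shape[1]];K=c['K']
    p=np.stack([(u-K[0,2])/K[0,0]*z,(v-K[1,2])/K[1,1]*z,z],-1)
    w=(p-c['t'])@c['R']; w[z==0]=np.nan; return w
def ray(c,u,v,h):
    d=c['R'].T@np.array([(u-c['K'][0,2])/c['K'][0,0],(v-c['K'][1,2])/c['K'][1,1],1]);o=-c['R'].T@c['t']
    return o+d*(h-o[2])/d[2]
def proj(c,p):
    q=c['K']@(c['R']@np.array(p)+c['t']); return q[:2]/q[2]
def save(c,n,box=None,s=1):
    f=c['frame'][:,:,::-1]
    if box: f=f[box[1]:box[3],box[0]:box[2]]
    cv2.imwrite('pics/'+n,cv2.resize(f,None,fx=s,fy=s,interpolation=cv2.INTER_CUBIC))
def rows(target,rpy):
    """shift (tool axes, units) and turn (units) from present pose to a target TCP"""
    o=env.get_obs(); A=R.from_euler('xyz',o['tool_rot'],degrees=True);B=R.from_euler('xyz',rpy,degrees=True)
    d=A.inv().apply(np.array(target)-o['tool_pos']); t=(A.inv()*B).as_rotvec(degrees=True)
    return (d/.08).round(3),(t/180).round(4)
E
python3 - <<'E'
from h import *
np.set_printoptions(precision=4,suppress=True)
print(env.get_obs(),env.grip_point_offset)
for n in('top','scene'):
    c=cam(n);save(c,n+'0.png');np.savez('pics/'+n+'0.npz',**c)
    print(n,c['K'],-c['R'].T@c['t'],c['R'])
E
```

```text
pics
{'time_s': 0.0, 'qpos': array([68.3581, 18.4394, -4.0149, 83.1729,  1.2949, 78.5406, -3.2593]), 'joint_velocities': array([ 0.0224,  0.0645,  0.0202,  0.0171,  0.0164,  0.0124, -0.0374]), 'effort': array([  0.0005, -49.1294,  -0.4036, -31.2536,  -0.0638,   0.0437,
         0.0002]), 'tool_pos': array([ 0.248 , -0.6003,  0.2215]), 'tool_rot': array([-179.8923,    0.0057,   22.4517]), 'force': array([-0.9247, -0.5527, -0.1139]), 'wrist_torque': array([-0.0395,  0.0071,  0.02  ]), 'grasp_force': 0.0, 'grip_width': 0.08668741950349239} 0.0187
top [[447.7501   0.     322.484 ]
 [  0.     447.7501 201.3014]
 [  0.       0.       1.    ]] [0.428  0.0422 1.2824] [[-0.0233 -0.9997  0.0037]
 [-0.9935  0.0228 -0.1115]
 [ 0.1114 -0.0063 -0.9938]]
scene [[483.4043   0.     322.7989]
 [  0.     483.4043 197.9382]
 [  0.       0.       1.    ]] [1.2834 0.0347 1.281 ] [[-0.0173  0.9998  0.0099]
 [ 0.8525  0.02   -0.5224]
 [-0.5225 -0.0006 -0.8527]]
```

View pics/top0.png

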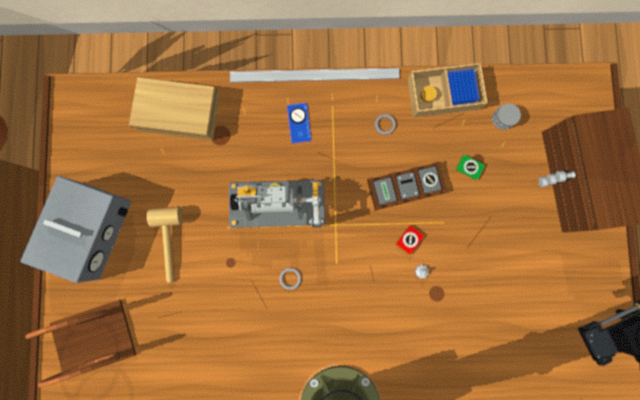

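View pics/scene0.png

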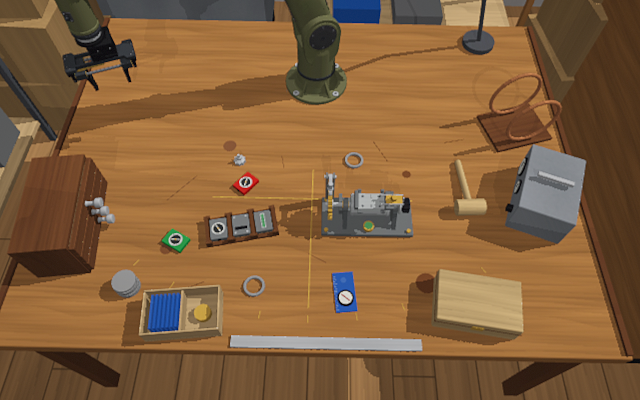

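Top view: the stand is at about (277,203), wheel and pawl on the right at about (316,205), and the tray at about (407,185). Possible confusions for the compass:
- grey block with the round window (430,180)
- clinometer (407,185)
- level block (384,190)
- green look-alike (471,166)
- red look-alike (411,239)

By the description I choose (430,180), and will check it in a close crop.

```bash
python3 - <<'E'
from h import *
np.set_printoptions(precision=4,suppress=True)
c=dict(np.load('pics/top0.npz'));s=dict(np.load('pics/scene0.npz'))
a=cv2.resize(c['frame'][150:240,220:450],None,fx=3.4,fy=3.4,interpolation=cv2.INTER_CUBIC)
b=cv2.resize(s['frame'][160:255,195:425],None,fx=3.4,fy=3.4,interpolation=cv2.INTER_CUBIC)
cv2.imwrite('pics/crop0.png',np.vstack([a,b])[:,:,::-1][:600])
for n,k in(('top',c),('scene',s)):
    w=cloud(k);f=k['frame'].astype(int);sat=f.max(2)-f.min(2)
    z=w[...,2]
    print(n,'bench z',np.nanmedian(z[(abs(w[...,0]-.45)<.05)&(abs(w[...,1]+.04)<.02)]))
    reg=(abs(w[...,0]-.43)<.12)
    st=reg&(w[...,1]>-.02)&(w[...,1]<.32)&(z>.008)&(z<.035)&(sat<45)
    tr=reg&(w[...,1]>-.33)&(w[...,1]<-.04)&(z>.015)&(z<.04)&(w[...,0]>.38)
    cm=tr&(sat<35)
    for m,nm in((st,'stand'),(tr,'tray')):
        m=cv2.morphologyEx(m.astype('uint8'),cv2.MORPH_OPEN,np.ones((2,2)))
        n2,l,stt,_=cv2.connectedComponentsWithStats(m);i=1+stt[1:,4].argmax();mm=(l==i) if nm=='tray' else m>0
        P=w[mm]
        r=cv2.minAreaRect((P[:,:2]*1000).astype('float32'));print(nm,r,'z',np.percentile(P[:,2],[5,50,95]),mm.sum())
    # dark window blob: mean of the tray blocks
    n2,l,stt,ce=cv2.connectedComponentsWithStats(cm.astype('uint8'))
    for i in range(1,n2):
        if stt[i,4]>60: P=w[l==i];print('blk',stt[i,4],ce[i],P.mean(0),cv2.minAreaRect((P[:,:2]*1000).astype('float32')))
    hi=reg&(w[...,1]>-.02)&(w[...,1]<.32)&(z>.05)
    P=w[hi];print('hi',cv2.minAreaRect((P[:,:2]*1000).astype('float32')),P[:,2].max(),P[P[:,2].argmax()])
E
```

```text
top bench z 0.001097293741631141
stand ((490.1989440917969, 180.34307861328125), (232.68077087402344, 247.76463317871094), 60.525604248046875) z [nan nan nan] 1188
tray ((452.1542053222656, -209.0231170654297), (33.000057220458984, 68.83001708984375), 84.08159637451172) z [nan nan nan] 134
blk 85 [409.9176 239.3059] [ 0.4563 -0.2096  0.0176] ((456.1655578613281, -209.9019012451172), (33.981502532958984, 31.309574127197266), 29.648191452026367)
hi ((522.99560546875, 158.55567932128906), (242.7405548095703, 53.85283660888672), 89.92250061035156) 0.16708931667609833 [0.549  0.049  0.1671]
scene bench z -0.00026193985830051935
stand ((505.50262451171875, 134.27880859375), (280.1083679199219, 231.05760192871094), 39.21519470214844) z [0.0026 0.0162 0.0875] 132
tray ((456.3902587890625, -191.66387939453125), (10.692376136779785, 31.518709182739258), 60.35923385620117) z [0.0105 0.0151 0.0171] 22
blk 62 [245.0645 181.2742] [ 0.4539 -0.2101  0.0176] ((454.5228576660156, -210.4088592529297), (35.78691101074219, 35.22486114501953), 53.17338562011719)
hi ((521.0576171875, 157.765869140625), (243.7071533203125, 57.665565490722656), 89.95750427246094) 0.16860792806312733 [0.5498 0.0556 0.1686]
```

View pics/crop0.png

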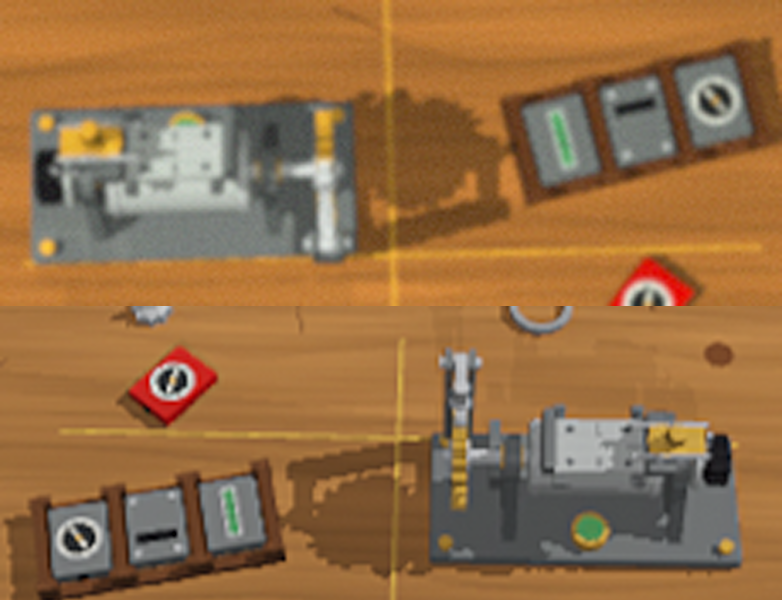

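The crop confirms the choice: the block at full-image (430,180) has the round dark window in a pale ring, and it sits in the tray's -y end pocket. The pawl knob is at about crop (325,170), the lock post at (90,133), and the stand's yaw is close to 0.

```bash
python3 - <<'E'
from h import *
np.set_printoptions(precision=4,suppress=True)
for n in('top','scene'):
    k=dict(np.load(f'pics/{n}0.npz'));w=cloud(k);f=k['frame'].astype(int);sat=f.max(2)-f.min(2);X,Y,z=w[...,0],w[...,1],w[...,2]
    print(n)
    st=(X>.42)&(X<.63)&(Y>-.03)&(Y<.32)&(z>.006)&(z<.04)
    P=w[st];print('base',st.sum(),np.percentile(P[:,2],[5,25,50,75,95]),cv2.minAreaRect((P[:,:2]*1000).astype('float32')))
    # pawl & wheel etc: highest points
    hi=(X>.42)&(X<.63)&(Y>-.03)&(Y<.32)&(z>.145);P=w[hi];print('knob?',hi.sum(),P[:,:].mean(0),P.min(0),P.max(0))
    tr=(X>.47)&(X<.68)&(Y>-.36)&(Y<-.03)&(z>.012)&(z<.04)&((f[...,1]-f[...,0])<20)
    m=cv2.morphologyEx(tr.astype('uint8'),cv2.MORPH_OPEN,np.ones((3,3)))
    n2,l,stt,_=cv2.connectedComponentsWithStats(m);i=1+stt[1:,4].argmax();P=w[l==i]
    print('tray',len(P),cv2.minAreaRect((P[:,:2]*1000).astype('float32')))
    g=(l==i)&(sat<30)
    n3,l3,s3,ce=cv2.connectedComponentsWithStats(g.astype('uint8'))
    for j in range(1,n3):
        if s3[j,4]>50: Q=w[l3==j];print('blk',s3[j,4],ce[j],np.median(Q,0),cv2.minAreaRect((Q[:,:2]*1000).astype('float32')))
E
```

```text
top
base 2270 [0.0094 0.0151 0.0171 0.0192 0.0297] ((525.3331298828125, 145.36392211914062), (209.29652404785156, 347.0904846191406), 0.03227844834327698)
knob? 204 [0.5743 0.1857 0.1523] [0.5334 0.0489 0.1451] [0.5969 0.2553 0.169 ]
tray 1869 ((609.6082153320312, -207.30636596679688), (92.13044738769531, 211.9859161376953), 12.419157981872559)
blk 436 [429.5803 179.4794] [ 0.6246 -0.2719  0.024 ] ((625.2022705078125, -271.54742431640625), (69.17452239990234, 58.34779739379883), 12.47404670715332)
blk 441 [407.263  185.4989] [ 0.6079 -0.2079  0.0243] ((609.7025146484375, -209.55088806152344), (68.49271392822266, 54.03649139404297), 11.29261302947998)
blk 363 [384.7548 190.6887] [ 0.5946 -0.1421  0.0238] ((595.61572265625, -144.87220764160156), (67.83061981201172, 53.28665542602539), 13.076435089111328)
scene
base 2129 [0.0099 0.0139 0.0161 0.0187 0.0296] ((525.0816040039062, 145.2837677001953), (348.3581848144531, 209.8341827392578), 89.99453735351562)
knob? 121 [0.5727 0.1675 0.1538] [0.5438 0.0474 0.145 ] [0.5978 0.2503 0.169 ]
tray 1617 ((606.9925537109375, -209.56967163085938), (95.6707763671875, 211.0082550048828), 12.658388137817383)
blk 314 [262.5541 220.8599] [ 0.5962 -0.1427  0.0226] ((595.9500122070312, -143.4962158203125), (73.27729797363281, 49.64898681640625), 13.111926078796387)
blk 370 [240.3162 224.6027] [ 0.6109 -0.2081  0.0224] ((607.17529296875, -208.50367736816406), (75.77418518066406, 50.86259078979492), 13.678193092346191)
blk 369 [217.8862 228.748 ] [ 0.6264 -0.2715  0.0228] ((622.5938110351562, -273.05859375), (75.53033447265625, 50.497459411621094), 12.421257019042969)
```

```bash
python3 - <<'E'
from h import *
np.set_printoptions(precision=4,suppress=True)
for n in('top','scene'):
    k=dict(np.load(f'pics/{n}0.npz'));w=cloud(k);f=k['frame'].astype(int);sat=f.max(2)-f.min(2);X,Y,z=w[...,0],w[...,1],w[...,2]
    print(n)
    st=(X>.42)&(X<.66)&(Y>-.03)&(Y<.34)&(z>.004)&(z<.03)&(sat<30)
    hi=(X>.42)&(X<.66)&(Y>-.03)&(Y<.34)&(z>=.03)
    m=cv2.morphologyEx((st|hi).astype('uint8'),cv2.MORPH_OPEN,np.ones((3,3)))
    n2,l,stt,_=cv2.connectedComponentsWithStats(m);i=1+stt[1:,4].argmax()
    P=w[(l==i)&st];print('base',len(P),np.percentile(P[:,2],[25,50,75]),cv2.minAreaRect((P[:,:2]*1000).astype('float32')))
    r=P[(P[:,2]>.01)];print(np.percentile(r[:,0],[.5,99.5]),np.percentile(r[:,1],[.5,99.5]))
    # yaw from far & side edges
    kn=(X>.5)&(X<.62)&(Y>.0)&(Y<.09)&(z>.155);Q=w[kn];print('knob',len(Q),Q.mean(0),Q[:,:2].min(0),Q[:,:2].max(0))
    y=(f[...,0]-f[...,2]>70)&(X>.5)&(X<.64)&(Y>.18)&(Y<.3)&(z>.1);Q=w[y];print('lock',len(Q),Q.mean(0),cv2.minAreaRect((Q[:,:2]*1000).astype('float32')))
    Q=Q[Q[:,2]>Q[:,2].max()-.008];print(len(Q),Q.mean(0))
    # bright cradle-floor normal
    fl=(f.min(2)>150)&(X>.5)&(X<.64)&(Y>.11)&(Y<.22)&(z>.08);Q=w[fl];U,S,V=np.linalg.svd(Q-Q.mean(0),full_matrices=False);print('floor',len(Q),Q.mean(0),V[2],S)
    bz=(X>.3)&(X<.5)&(Y>0)&(Y<.3)&(z>.005)&(z<.02);Q=w[bz];print('bezel/other',Q.mean(0))
E
```

```text
top
base 1743 [0.0154 0.0171 0.0188] ((568.50390625, 165.1664276123047), (127.56133270263672, 269.6606750488281), 0.2970958650112152)
[0.505  0.6311] [0.0309 0.2973]
knob 21 [0.5518 0.0539 0.1656] [0.5466 0.0489] [0.557  0.0591]
lock 161 [0.5861 0.2284 0.1487] ((587.8773193359375, 229.06756591796875), (44.936344146728516, 24.818405151367188), 89.38419342041016)
28 [0.5906 0.2277 0.1646]
floor 611 [0.5637 0.1638 0.1144] [-0.4726 -0.0354  0.8806] [0.6114 0.4731 0.2116]
bezel/other [0.3871 0.1399 0.0072]
scene
base 1841 [0.0137 0.0157 0.0178] ((569.2232666015625, 165.19338989257812), (127.49938201904297, 270.159912109375), 0.049022555351257324)
[0.5096 0.6317] [0.0317 0.298 ]
knob 22 [0.5516 0.0527 0.1628] [0.5438 0.0474] [0.5591 0.0587]
lock 119 [0.5854 0.2287 0.1452] ((574.74365234375, 220.85638427734375), (69.57389068603516, 44.52894592285156), 70.12512969970703)
16 [0.5914 0.2274 0.1648]
floor 255 [0.577  0.1594 0.1204] [-0.2751  0.124  -0.9534] [0.2658 0.2019 0.0724]
bezel/other [0.3755 0.1397 0.0072]
```

```bash
python3 -m creep '{"translation":[[0,0,0],[0,0,0],[0,0,0],[0.253,-0.543,0],[0.253,-0.543,0]],"turn":[[0,0,0.0416],[0,0,0.0416],[0,0,0.0416],[0,0,0],[0,0,0]],"grip":[0.5,0.5,0.5,0.5,0.5]}' 10
python3 -m creep '{"translation":[[0.253,-0.543,0],[0.253,-0.543,0],[0.253,-0.543,0],[0.253,-0.543,0],[0.253,-0.543,0]],"turn":[[0,0,0],[0,0,0],[0,0,0],[0,0,0],[0,0,0]],"grip":[0.5,0.5,0.5,0.5,0.5]}'
```

```text
time_s: 0.72
tool_pos: [0.2887, -0.5127, 0.2217]
tool_rot: [-179.9, 0.0, -0.1]
force: [0.5, -0.5, 0.6]
grip_width: 0.0469
grasp_force: 0.0
time_s: 1.35
tool_pos: [0.3902, -0.2951, 0.2222]
tool_rot: [-180.0, 0.0, -0.0]
force: [0.4, -0.1, 1.2]
grip_width: 0.0434
grasp_force: 0.0
```

```bash
python3 -m creep '{"translation":[[0.253,-0.543,0],[0.253,-0.543,0],[0.253,-0.543,0],[0.253,-0.543,0],[0.253,-0.543,0]],"turn":[[0,0,0],[0,0,0],[0,0,0],[0,0,0],[0,0,0]],"grip":[0.5,0.5,0.5,0.5,0.5]}'
python3 -m creep '{"translation":[[0.253,-0.543,0],[0.253,-0.543,0],[0.253,-0.543,0],[0,0,0],[0,0,0]],"turn":[[0,0,0],[0,0,0],[0,0,0],[0,0,0],[0,0,0]],"grip":[0.4,0.4,0.4,0.4,0.4]}'
python3 - <<'E'
from h import *
np.set_printoptions(precision=4,suppress=True)
c=cam('wrist');save(c,'w1.png');np.savez('pics/w1.npz',**c);print(-c['R'].T@c['t'],c['R'][2],env.get_obs()['qpos'])
k=c;w=cloud(k);X,Y,z=w[...,0],w[...,1],w[...,2]
kn=(X>.52)&(X<.59)&(Y>.02)&(Y<.09)&(z>.155)&(z<.175);Q=w[kn];print('knob',len(Q),Q.mean(0),Q[:,:2].min(0),Q[:,:2].max(0),proj(c,[.5528,.05,.165]))
E
```

```text
time_s: 1.98
tool_pos: [0.4914, -0.0781, 0.2223]
tool_rot: [180.0, 0.0, -0.0]
force: [1.3, 0.5, -0.2]
grip_width: 0.0434
grasp_force: 0.0
time_s: 2.6
tool_pos: [0.5515, 0.0501, 0.222]
tool_rot: [180.0, 0.1, -0.0]
force: [-0.2, 0.3, -0.5]
grip_width: 0.035
grasp_force: 0.0
[0.6228 0.0502 0.3841] [-0.2636 -0.0023 -0.9646] [  24.8966    9.344   -36.2596   95.9523    5.7095   76.6247 -102.4359]
knob 309 [0.5506 0.0536 0.1634] [0.5433 0.0469] [0.5561 0.0606] [319.7932 212.3547]
```

View pics/w1.png

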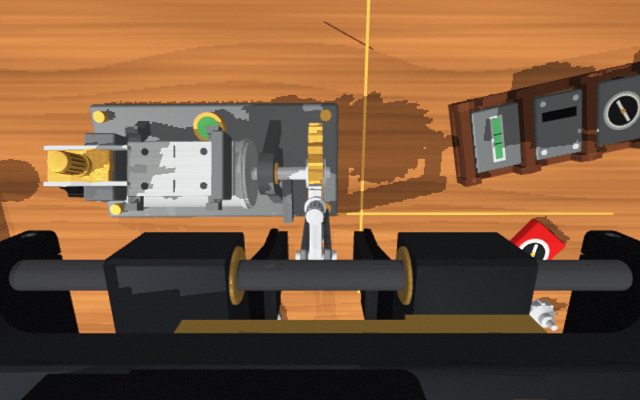

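The wrist view shows the pawl knob at (315,205) midway between the fingers, the brass lock at (72,165), and the floor of the cradle tilted. I'll centre on the knob and descend.

```bash
python3 -m creep '{"translation":[[0,-0.04,0.25],[0,0,0.35],[0,0,0.25],[0,0,0.15],[0,0,0.05]],"turn":[[0,0,0],[0,0,0],[0,0,0],[0,0,0],[0,0,0]],"grip":[0.4,0.4,0.4,0.4,0.4]}' 12
python3 -m creep '{"translation":[[0,0,0],[0,0,0],[0,0,0],[0,0,0],[0,0,0]],"turn":[[0,0,0],[0,0,0],[0,0,0],[0,0,0],[0,0,0]],"grip":[0.1,0.1,0.1,0.1,0.1]}'
```

```text
time_s: 3.28
tool_pos: [0.5516, 0.0529, 0.1381]
tool_rot: [180.0, 0.0, -0.1]
force: [-0.6, -0.2, -0.0]
grip_width: 0.0345
grasp_force: 0.0
time_s: 3.9
tool_pos: [0.5524, 0.0542, 0.1391]
tool_rot: [-180.0, -0.1, -0.0]
force: [0.1, 0.1, 2.7]
grip_width: 0.0126
grasp_force: 12.0
```

```bash
python3 -m creep '{"translation":[[-0.038,0,-0.056],[-0.042,0,-0.051],[-0.049,0,-0.048],[0,0,0],[0,0,0]],"turn":[[0,0,0],[0,0,0],[0,0,0],[0,0,0],[0,0,0]],"grip":[0.1,0.1,0.1,0.1,0.1]}'
for i in 1 2 3; do python3 -m creep '{"translation":[[0,0,0],[0,0,0],[0,0,0],[0,0,0],[0,0,0]],"turn":[[0,0,0],[0,0,0],[0,0,0],[0,0,0],[0,0,0]],"grip":[0.1,0.1,0.1,0.1,0.1]}'; done
python3 - <<'E'
from h import *
np.set_printoptions(precision=4,suppress=True)
c=cam('top');save(c,'t2.png',(225,155,335,235),6);w=cloud(c);f=c['frame'].astype(int);X,Y,z=w[...,0],w[...,1],w[...,2]
y=(f[...,0]-f[...,2]>70)&(X>.5)&(X<.64)&(Y>.18)&(Y<.3)&(z>.1);Q=w[y]
Q=Q[Q[:,2]>Q[:,2].max()-.008];print(len(Q),Q.mean(0))
E
```

```text
time_s: 4.53
tool_pos: [0.5424, 0.0542, 0.1517]
tool_rot: [-180.0, -0.1, -0.0]
force: [5.1, 1.1, 2.5]
grip_width: 0.0123
grasp_force: 12.0
time_s: 5.15
tool_pos: [0.5425, 0.0542, 0.1516]
tool_rot: [-180.0, -0.1, -0.0]
force: [5.4, 0.8, 3.6]
grip_width: 0.0126
grasp_force: 12.0
time_s: 5.78
tool_pos: [0.5425, 0.0542, 0.1516]
tool_rot: [-180.0, -0.1, -0.0]
force: [4.7, 2.4, 3.3]
grip_width: 0.0127
grasp_force: 12.0
time_s: 6.4
tool_pos: [0.5425, 0.0542, 0.1516]
tool_rot: [-180.0, -0.1, -0.0]
force: [4.9, 1.6, 4.3]
grip_width: 0.0123
grasp_force: 12.0
30 [0.567  0.2278 0.1685]
```

View pics/t2.png

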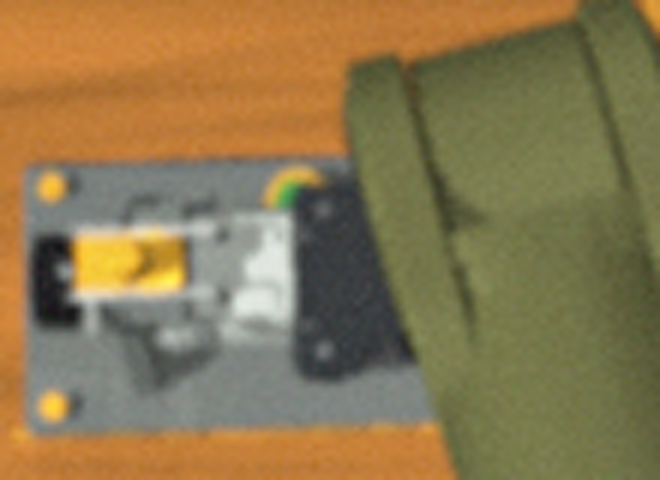

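The picture shows the lock post at about (135,258) and the cradle level (post x 0.567, z 0.1685). Dropping the pawl back along its arc.

```bash
python3 -m creep '{"translation":[[0.049,0,0.048],[0.042,0,0.051],[0.038,0,0.056],[0,0,0],[0,0,0]],"turn":[[0,0,0],[0,0,0],[0,0,0],[0,0,0],[0,0,0]],"grip":[0.1,0.1,0.1,0.1,0.1]}'
python3 -m creep '{"translation":[[0,0,0],[0,0,0],[0,0,0],[0,0,-0.2],[0,0,-0.4]],"turn":[[0,0,0],[0,0,0],[0,0,0],[0,0,0],[0,0,0]],"grip":[0.4,0.4,0.4,0.4,0.4]}'
python3 -m creep '{"translation":[[0,0,-0.4],[0,0,-0.4],[0,0.5,-0.2],[0,0.5,0],[0,0,0]],"turn":[[0,0,0],[0,0,0],[0,0,0],[0,0,0],[0,0,0]],"grip":[0.6,0.8,1,1,1]}'
python3 - <<'E'
from h import *
np.set_printoptions(precision=4,suppress=True)
c=cam('wrist');save(c,'w3.png');w=cloud(c);f=c['frame'].astype(int);X,Y,z=w[...,0],w[...,1],w[...,2]
kn=(X>.52)&(X<.59)&(Y>.02)&(Y<.09)&(z>.155)&(z<.195);Q=w[kn];print('knob',len(Q),Q.mean(0),Q.min(0),Q.max(0))
y=(f[...,0]-f[...,2]>70)&(X>.5)&(X<.64)&(Y>.18)&(Y<.3)&(z>.1);Q=w[y]
Q=Q[Q[:,2]>Q[:,2].max()-.006];print('post',len(Q),Q.mean(0))
np.savez('pics/w3.npz',**c)
E
```

```text
time_s: 7.08
tool_pos: [0.5503, 0.0543, 0.1381]
tool_rot: [180.0, 0.2, 0.0]
force: [-3.0, 1.2, 7.0]
grip_width: 0.0122
grasp_force: 12.0
time_s: 7.7
tool_pos: [0.5511, 0.0537, 0.1867]
tool_rot: [180.0, 0.1, -0.0]
force: [-0.9, -0.2, 0.4]
grip_width: 0.0344
grasp_force: 0.0
time_s: 8.32
tool_pos: [0.5521, -0.0307, 0.2677]
tool_rot: [179.9, -0.1, -0.4]
force: [-0.2, 0.5, 0.3]
grip_width: 0.077
grasp_force: 0.0
knob 233 [0.55   0.0523 0.1635] [0.5431 0.0464 0.1555] [0.556  0.0595 0.1666]
post 267 [0.5641 0.2255 0.1666]
```

View pics/w3.png

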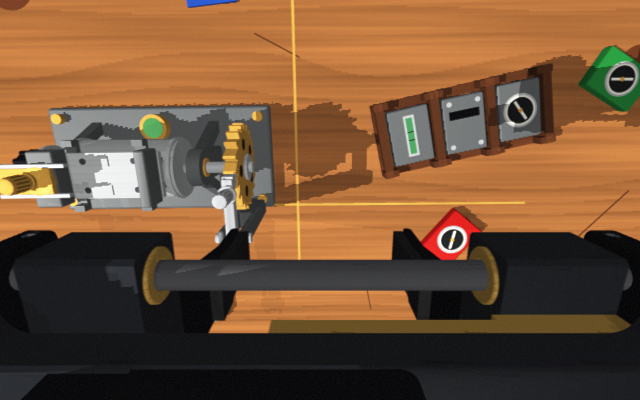

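The picture shows the pawl knob at (222,198), nose back in the wheel and its height as before, with the cradle level. The compass is at (521,112). Next I go over the compass and turn the gripper.

```bash
python3 -m creep '{"translation":[[0.179,0.604,0],[0.179,0.604,0],[0.179,0.604,0],[0.179,0.604,0],[0.179,0.604,0]],"turn":[[0,0,0],[0,0,0],[0,0,0],[0,0,0],[0,0,0]],"grip":[1,1,1,1,1]}'
for i in 1 2; do python3 -m creep '{"translation":[[0,0,0],[0,0,0],[0,0,0],[0,0,0],[0,0,0]],"turn":[[0,0,-0.0518],[0,0,-0.0518],[0,0,-0.0518],[0,0,-0.0518],[0,0,-0.0518]],"grip":[1,1,1,1,1]}'; done
python3 -m creep '{"translation":[[0,0,0],[0,0,0.3],[0,0,0]],"turn":[[0,0,-0.0518],[0,0,0],[0,0,0]],"grip":[1,1,1]}'
python3 - <<'E'
from h import *
np.set_printoptions(precision=4,suppress=True)
c=cam('wrist');save(c,'w4.png');w=cloud(c);f=c['frame'].astype(int);X,Y,z=w[...,0],w[...,1],w[...,2]
sat=f.max(2)-f.min(2)
g=(X>.57)&(X<.68)&(Y>-.325)&(Y<-.22)&(z>.015)&(z<.035)&(sat<28)
n,l,s,ce=cv2.connectedComponentsWithStats(cv2.morphologyEx(g.astype('uint8'),cv2.MORPH_OPEN,np.ones((3,3))))
for j in range(1,n):
    if s[j,4]>300: Q=w[l==j];print(s[j,4],ce[j],np.median(Q,0),cv2.minAreaRect((Q[:,:2]*1000).astype('float32')))
print(env.get_obs()['qpos'],env.get_obs()['tool_rot'],env.get_obs()['tool_pos'],proj(c,[.6236,-.2722,.023]))
E
```

```text
time_s: 9.0
tool_pos: [0.6246, -0.2673, 0.2673]
tool_rot: [-180.0, -0.1, 0.1]
force: [0.3, 0.5, 1.1]
grip_width: 0.0872
grasp_force: 0.0
time_s: 9.62
tool_pos: [0.6242, -0.2658, 0.2672]
tool_rot: [-180.0, -0.1, 47.0]
force: [-0.4, -0.8, -0.1]
grip_width: 0.087
grasp_force: 0.0
time_s: 10.25
tool_pos: [0.6241, -0.2658, 0.2673]
tool_rot: [180.0, -0.0, 93.7]
force: [-0.1, 0.0, 0.0]
grip_width: 0.087
grasp_force: 0.0
time_s: 10.62
tool_pos: [0.6229, -0.2662, 0.2412]
tool_rot: [-179.9, -0.1, 102.6]
force: [-0.3, -0.1, -0.4]
grip_width: 0.0867
grasp_force: 0.0
654 [312.5229 135.8914] [ 0.6014 -0.2261  0.0231] ((609.369140625, -224.3360595703125), (67.62357330322266, 17.9721736907959), 8.85540771484375)
2360 [319.2521 176.3996] [ 0.6214 -0.2708  0.0233] ((621.7694702148438, -272.2088317871094), (68.21304321289062, 50.045799255371094), 11.919543266296387)
[ 49.9243  26.6111 -41.4885  75.6913  17.3115  84.0836  22.3545] [-179.9601   -0.0679  102.6233] [ 0.6235 -0.2665  0.2425] [320.9053 177.67  ]
```

View pics/w4.png

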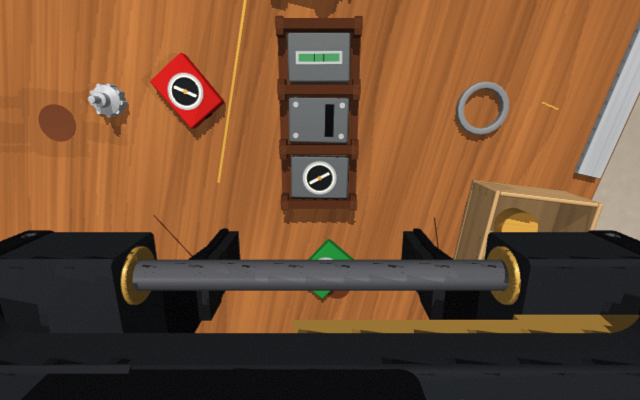

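The compass is in the near pocket at (319,177), between the fingers. Correcting by a few mm and descending.

```bash
python3 -m creep '{"translation":[[-0.069,-0.032,0.4],[0,0,0.65],[0,0,0.65],[0,0,0.5],[0,0,0.1]],"turn":[[0,0,0.001],[0,0,0],[0,0,0],[0,0,0],[0,0,0]],"grip":[1,1,1,1,1]}' 20
python3 -m creep '{"translation":[[0,0,0.2],[0,0,0.2],[0,0,0.13],[0,0,0.04],[0,0,0]],"turn":[[0,0,0],[0,0,0],[0,0,0],[0,0,0],[0,0,0]],"grip":[1,1,1,1,1]}'
python3 -m creep '{"translation":[[0,0,0],[0,0,0],[0,0,0],[0,0,0]],"turn":[[0,0,0],[0,0,0],[0,0,0],[0,0,0]],"grip":[0.6,0.6,0.6,0.6]}'
```

```text
time_s: 11.3
tool_pos: [0.6209, -0.2728, 0.0566]
tool_rot: [-179.8, -0.2, 102.4]
force: [0.5, 0.0, 1.5]
grip_width: 0.087
grasp_force: 0.0
time_s: 11.92
tool_pos: [0.6223, -0.2737, 0.0131]
tool_rot: [180.0, 0.0, 102.4]
force: [0.0, -0.0, -0.6]
grip_width: 0.0872
grasp_force: 0.0
time_s: 12.42
tool_pos: [0.6224, -0.2737, 0.0133]
tool_rot: [180.0, 0.0, 102.4]
force: [-0.0, 0.1, 1.2]
grip_width: 0.0676
grasp_force: 20.0
```

```bash
python3 -m creep '{"translation":[[0,0,-0.15],[0,0,-0.4],[0,0,-0.45],[0,0,-0.25],[0.55,-0.25,0]],"turn":[[0,0,0],[0,0,0],[0,0,0],[0,0,0],[0,0,0]],"grip":[0.6,0.6,0.6,0.6,0.6]}'
python3 -m creep '{"translation":[[0.55,-0.25,0],[0.55,-0.25,0],[0.55,-0.25,0],[0.55,-0.25,0],[0.55,-0.25,0]],"turn":[[0,0,0],[0,0,0],[0,0,0],[0,0,0],[0,0,0]],"grip":[0.6,0.6,0.6,0.6,0.6]}'
python3 -m creep '{"translation":[[0,0,0],[0,0,0],[0,0,0],[0,0,0],[0,0,0]],"turn":[[0,0,-0.0539],[0,0,-0.0539],[0,0,-0.0539],[0,0,-0.0539],[0,0,-0.0539]],"grip":[0.6,0.6,0.6,0.6,0.6]}'
python3 -m creep '{"translation":[[0,0,0],[0,0,0],[0,0,0],[0,0,0]],"turn":[[0,0,-0.0539],[0,0,-0.0539],[0,0,-0.0539],[0,0,0]],"grip":[0.6,0.6,0.6,0.6]}'
python3 -c "
from h import *
print(rows([.445,-.04,.06],[180,0,180]),env.get_obs()['qpos'])"
```

```text
time_s: 13.05
tool_pos: [0.5951, -0.2383, 0.115]
tool_rot: [179.8, 0.2, 102.1]
force: [0.5, 0.8, -1.1]
grip_width: 0.0677
grasp_force: 20.0
time_s: 13.68
tool_pos: [0.4471, -0.0401, 0.1127]
tool_rot: [-180.0, 0.0, 102.4]
force: [0.3, -0.0, -1.0]
grip_width: 0.0676
grasp_force: 20.0
time_s: 14.3
tool_pos: [0.448, -0.0413, 0.1128]
tool_rot: [-180.0, -0.0, 151.2]
force: [0.3, 0.3, -1.3]
grip_width: 0.0674
grasp_force: 20.0
time_s: 14.8
tool_pos: [0.4481, -0.0413, 0.1128]
tool_rot: [-180.0, -0.0, 179.9]
force: [-0.9, 0.9, -1.7]
grip_width: 0.068
grasp_force: 20.0
(array([0.038, 0.017, 0.661]), array([-0.0001, -0.0002, -0.0006])) [ 54.86841897   1.22099031 -52.71982477 116.583592     1.11207979
  62.71007505  91.53826084]
```

```bash
python3 -m creep '{"translation":[[0,0,0.3],[0,0,0.45],[0,0,0.35],[0,0,0.13],[0,0,0]],"turn":[[0,0,0],[0,0,0],[0,0,0],[0,0,0],[0,0,0]],"grip":[0.6,0.6,0.6,0.6,0.6]}'
python3 -m creep '{"translation":[[0,0,0.03],[0,0,0.025],[0,0,0.02],[0,0,0.01],[0,0,0]],"turn":[[0,0,0],[0,0,0],[0,0,0],[0,0,0],[0,0,0]],"grip":[0.6,0.6,0.6,0.6,0.6]}'
```

```text
time_s: 15.42
tool_pos: [0.4482, -0.0412, 0.0144]
tool_rot: [180.0, -0.1, 179.9]
force: [0.7, 0.3, -0.7]
grip_width: 0.0677
grasp_force: 20.0
time_s: 16.05
tool_pos: [0.4484, -0.0415, 0.0077]
tool_rot: [-180.0, -0.0, 180.0]
force: [-0.5, -0.2, -2.1]
grip_width: 0.0678
grasp_force: 20.0
```

```bash
python3 -m creep '{"translation":[[0,0,0.012],[0,0,0.012],[0,0,0]],"turn":[[0,0,0],[0,0,0],[0,0,0]],"grip":[0.6,0.6,0.6]}'
python3 -m creep '{"translation":[[0,0,0.01],[0,0,0]],"turn":[[0,0,0],[0,0,0]],"grip":[0.6,0.6]}'
```

```text
time_s: 16.42
tool_pos: [0.4483, -0.0414, 0.0057]
tool_rot: [180.0, -0.0, 180.0]
force: [-0.1, 0.1, -1.1]
grip_width: 0.0679
grasp_force: 20.0
time_s: 16.68
tool_pos: [0.4485, -0.0414, 0.0053]
tool_rot: [-180.0, -0.0, 180.0]
force: [-1.6, 0.9, 2.9]
grip_width: 0.0679
grasp_force: 20.0
```

```bash
python3 -m creep '{"translation":[[0,0,0],[0,0,0],[0,0,0],[0,0,-0.3],[0,0,-0.5]],"turn":[[0,0,0],[0,0,0],[0,0,0],[0,0,0],[0,0,0]],"grip":[1,1,1,1,1]}'
python3 -m creep '{"translation":[[0,0,-0.5],[0,0,-0.3],[0,0,0],[0,0,0],[0,0,0]],"turn":[[0,0,0],[0,0,0.0556],[0,0,0.0556],[0,0,0.0556],[0,0,0.0556]],"grip":[1,1,1,1,1]}'
python3 -m creep '{"translation":[[0,0,0],[0,0,0],[0,0,0],[0,0,0],[0,0,0]],"turn":[[0,0,0.0556],[0,0,0.0556],[0,0,0.0556],[0,0,0.0556],[0,0,0.0552]],"grip":[1,1,1,1,1]}'
python3 -m creep '{"translation":[[0,0,0]],"turn":[[0,0,0]],"grip":[1]}'
python3 - <<'E'
from h import *
np.set_printoptions(precision=4,suppress=True)
for nm in('wrist','scene','top'):
    c=cam(nm);w=cloud(c);f=c['frame'].astype(int);X,Y,z=w[...,0],w[...,1],w[...,2]
    sat=f.max(2)-f.min(2)
    g=(X>.38)&(X<.51)&(Y>-.10)&(Y<.02)&(z>.008)&(z<.025)&(sat<28)
    n,l,s,ce=cv2.connectedComponentsWithStats(cv2.morphologyEx(g.astype('uint8'),cv2.MORPH_OPEN,np.ones((3,3))))
    for j in range(1,n):
        if s[j,4]>80: Q=w[l==j];print(nm,s[j,4],ce[j],np.median(Q,0),cv2.minAreaRect((Q[:,:2]*1000).astype('float32')))
    if nm=='wrist': save(c,'w5.png')
print(env.get_obs()['qpos'],env.get_obs()['tool_pos'],env.get_obs()['tool_rot'])
E
```

```text
time_s: 17.3
tool_pos: [0.4471, -0.0411, 0.0687]
tool_rot: [179.9, -0.2, -180.0]
force: [0.6, -1.4, 0.3]
grip_width: 0.0866
grasp_force: 0.0
time_s: 17.92
tool_pos: [0.4484, -0.0415, 0.1331]
tool_rot: [-180.0, 0.0, 139.6]
force: [0.5, -0.2, -1.3]
grip_width: 0.0869
grasp_force: 0.0
time_s: 18.55
tool_pos: [0.4483, -0.0414, 0.1329]
tool_rot: [-180.0, 0.0, 89.7]
force: [-0.0, -0.8, 0.1]
grip_width: 0.0873
grasp_force: 0.0
time_s: 18.68
tool_pos: [0.4484, -0.0414, 0.133]
tool_rot: [-180.0, 0.0, 90.1]
force: [0.2, -0.6, -0.3]
grip_width: 0.0871
grasp_force: 0.0
wrist 4087 [318.3254 190.9388] [ 0.4458 -0.039   0.0153] ((446.1382751464844, -41.253929138183594), (67.8953628540039, 49.12189483642578), 89.23921203613281)
scene 265 [299.0868 181.9736] [ 0.4519 -0.0412  0.0144] ((448.9132080078125, -43.229888916015625), (50.512908935546875, 65.57400512695312), 1.6627159118652344)
[ 57.5153  -0.6157 -54.5075 115.218   -0.5407  65.145    3.37  ] [ 0.4483 -0.0415  0.133 ] [-179.9949    0.0103   90.1333]
```

View pics/w5.png

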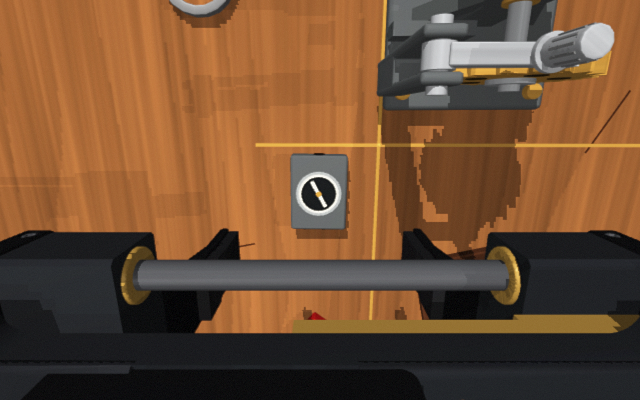

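The compass lies flat on the bench at pixel (319,191), aligned with world y and centred between the fingers. Gripping it by its long sides.

```bash
python3 -m creep '{"translation":[[0,0,0.4],[0,0,0.5],[0,0,0.45],[0,0,0.19],[0,0,0]],"turn":[[0,0,0],[0,0,0],[0,0,0],[0,0,0],[0,0,0]],"grip":[1,1,1,1,1]}' 20
python3 -m creep '{"translation":[[0,0,0.04],[0,0,0.01],[0,0,0],[0,0,0],[0,0,0]],"turn":[[0,0,0],[0,0,0],[0,0,0],[0,0,0],[0,0,0]],"grip":[1,0.45,0.45,0.45,0.45]}'
python3 -m creep '{"translation":[[0,0,0],[0,0,0]],"turn":[[0,0,0],[0,0,0]],"grip":[0.45,0.45]}'
```

```text
time_s: 19.45
tool_pos: [0.4479, -0.0411, 0.0094]
tool_rot: [-179.9, -0.1, 90.1]
force: [-0.5, 0.4, 1.0]
grip_width: 0.0872
grasp_force: 0.0
time_s: 20.08
tool_pos: [0.4485, -0.0416, 0.006]
tool_rot: [180.0, 0.0, 90.0]
force: [-0.2, -0.1, -0.2]
grip_width: 0.0552
grasp_force: 0.0
time_s: 20.32
tool_pos: [0.4481, -0.0416, 0.0058]
tool_rot: [-180.0, 0.0, 90.0]
force: [-2.2, -0.1, 2.6]
grip_width: 0.0498
grasp_force: 20.0
```

```bash
python3 -m creep '{"translation":[[0,0,-0.2],[0,0,-0.5],[0,0,-0.65],[0,0,-0.65],[0,0,-0.65]],"turn":[[0,0,0],[0,0,0],[0,0,0],[0,0,0],[0,0,0]],"grip":[0.45,0.45,0.45,0.45,0.45]}'
python3 -m creep '{"translation":[[0.286,0.372,-0.2],[0.286,0.372,0],[0.286,0.372,0],[0.286,0.372,0],[0,0,0]],"turn":[[0,0,0],[0,0,0],[0,0,0],[0,0,0],[0,0,0]],"grip":[0.45,0.45,0.45,0.45,0.45]}'
python3 -m creep '{"translation":[[0,0,0]],"turn":[[0,0,0]],"grip":[0.45]}'
python3 - <<'E'
from h import *
np.set_printoptions(precision=4,suppress=True)
c=cam('wrist');save(c,'w6.png');np.savez('pics/w6.npz',**c)
print(env.get_obs()['qpos'],env.get_obs()['tool_pos'],env.get_obs()['tool_rot'],-c['R'].T@c['t'])
for p in([.567,.1665,.122],[.567,.129,.146],[.567,.204,.140],[.567,.2265,.1675]):print(proj(c,p))
w=cloud(c);X,Y,z=w[...,0],w[...,1],w[...,2]
m=(abs(X-.567)<.006)&(Y>.1)&(Y<.25)
for y in np.arange(.11,.245,.002):
    q=m&(abs(Y-y)<.001)
    if q.sum()>3: print('%.3f %.3f'%(y,np.median(z[q])),end=' | ')
print()
m=(abs(Y-.166)<.006)
for x in np.arange(.53,.61,.002):
    q=m&(abs(X-x)<.001)
    if q.sum()>3: print('%.3f %.3f'%(x,np.median(z[q])),end=' | ')
E
```

```text
time_s: 20.95
tool_pos: [0.4481, -0.0413, 0.2192]
tool_rot: [180.0, 0.1, 90.0]
force: [0.3, -1.2, -1.4]
grip_width: 0.0494
grasp_force: 20.0
time_s: 21.58
tool_pos: [0.5682, 0.0531, 0.2326]
tool_rot: [-179.9, -0.3, 90.2]
force: [-0.8, -0.7, -1.0]
grip_width: 0.0496
grasp_force: 20.0
time_s: 21.7
tool_pos: [0.5669, 0.05, 0.2332]
tool_rot: [-179.9, 0.0, 90.0]
force: [-0.4, 0.4, -1.7]
grip_width: 0.0495
grasp_force: 20.0
[ 45.4445  17.8118 -63.6562  92.373   16.207   79.9826 -20.0408] [0.5669 0.0493 0.2335] [-179.9538    0.0597   89.9471] [0.5671 0.121  0.3954]
[321.466   48.3932]
[321.3678  98.2273]
[321.569 -15.564]
[321.6579 -76.335 ]
0.110 0.085 | 0.112 0.085 | 0.114 0.111 | 0.116 0.111 | 0.118 0.113 | 0.120 0.113 | 0.122 0.145 | 0.124 0.146 | 0.126 0.146 | 0.128 0.146 | 0.130 0.146 | 0.132 0.144 | 0.134 0.122 | 0.136 0.122 | 0.138 0.122 | 0.140 0.122 | 0.142 0.122 | 0.144 0.122 | 0.146 0.122 | 0.148 0.122 | 0.150 0.122 | 0.152 0.122 | 0.154 0.122 | 0.156 0.122 | 0.158 0.122 | 0.160 0.122 | 0.162 0.122 | 0.164 0.122 | 0.166 0.122 | 0.168 0.122 | 0.170 0.122 | 0.172 0.122 | 0.174 0.122 | 0.176 0.122 | 0.178 0.122 | 0.180 0.122 | 0.182 0.122 | 0.184 0.122 | 0.186 0.122 | 0.188 0.122 | 0.190 0.122 | 0.192 0.122 | 0.194 0.122 | 0.196 0.122 | 0.198 0.122 | 0.200 0.122 | 
0.534 0.088 | 0.536 0.093 | 0.538 0.096 | 0.540 0.099 | 0.542 0.122 | 0.544 0.122 | 0.546 0.122 | 0.548 0.122 | 0.550 0.122 | 0.552 0.122 | 0.554 0.122 | 0.556 0.122 | 0.558 0.122 | 0.560 0.122 | 0.562 0.122 | 0.564 0.122 | 0.566 0.122 | 0.568 0.122 | 0.570 0.122 | 0.572 0.122 | 0.574 0.122 | 0.576 0.122 | 0.578 0.122 | 0.580 0.122 | 0.582 0.122 | 0.584 0.122 | 0.586 0.122 | 0.588 0.099 | 0.590 0.097 | 0.592 0.094 | 0.594 0.090 | 0.600 0.029 | 0.602 0.029 | 0.604 0.028 | 0.606 0.029 | 0.608 0.028 |
```

View pics/w6.png

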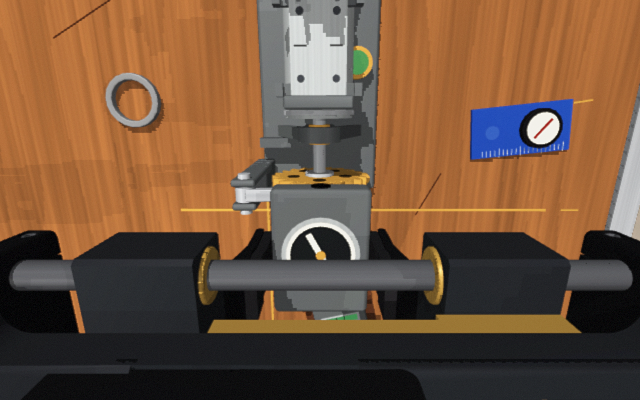

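The held compass is at (320,250) and the cradle floor at (320,55) in this view. I'll measure the held block in the same picture, so the camera bias cancels, and check the +y stop from the scene and top views.

```bash
python3 - <<'E'
from h import *
np.set_printoptions(precision=4,suppress=True)
c=dict(np.load('pics/w6.npz'));w=cloud(c);X,Y,z=w[...,0],w[...,1],w[...,2]
g=(abs(z-.243)<.006)&(abs(X-.567)<.04)&(abs(Y-.05)<.06)
q=g&(abs(Y-.075)<.005);print('held z',np.median(z[g]),'x range',np.percentile(X[q],[1,99]),'y max',np.percentile(Y[g&(abs(X-.56)<.012)],[99,99.7]))
q=(abs(z-.122)<.004)&(abs(Y-.166)<.02)&(abs(X-.565)<.035);print('floor x',np.percentile(X[q],[.5,99.5]),np.percentile(Y[(abs(z-.122)<.004)&(abs(X-.565)<.01)],[.5]))
for nm in('scene','top'):
    c=cam(nm);w=cloud(c);X,Y,z=w[...,0],w[...,1],w[...,2]
    for x in(.557,.565,.573):
        m=(abs(X-x)<.004)&(Y>.1)&(Y<.27)&(z>.1)
        print(nm,x,[tuple(np.round([y,z[m&(abs(Y-y)<.0015)].mean()],3)) for y in np.arange(.114,.25,.003) if (m&(abs(Y-y)<.0015)).any()])
    q=(abs(z-.122)<.005)&(abs(Y-.175)<.02)&(abs(X-.565)<.035);print('floor x',np.percentile(X[q],[1,99]) if q.any() else 0)
E
```

```text
held z 0.24250500020664545 x range [0.5425 0.5909] y max [0.0841 0.0845]
floor x [0.5425 0.5861] [0.0599]
scene 0.557 [(np.float64(0.114), np.float64(0.108)), (np.float64(0.117), np.float64(0.112)), (np.float64(0.12), np.float64(0.133)), (np.float64(0.123), np.float64(0.147)), (np.float64(0.126), np.float64(0.147)), (np.float64(0.129), np.float64(0.147)), (np.float64(0.132), np.float64(0.121)), (np.float64(0.135), np.float64(0.12)), (np.float64(0.138), np.float64(0.122)), (np.float64(0.141), np.float64(0.124)), (np.float64(0.144), np.float64(0.121)), (np.float64(0.147), np.float64(0.122)), (np.float64(0.15), np.float64(0.121)), (np.float64(0.153), np.float64(0.122)), (np.float64(0.156), np.float64(0.122)), (np.float64(0.159), np.float64(0.123)), (np.float64(0.162), np.float64(0.121)), (np.float64(0.165), np.float64(0.123)), (np.float64(0.168), np.float64(0.122)), (np.float64(0.171), np.float64(0.121)), (np.float64(0.174), np.float64(0.125)), (np.float64(0.177), np.float64(0.12)), (np.float64(0.18), np.float64(0.12)), (np.float64(0.183), np.float64(0.121)), (np.float64(0.186), np.floa
[... 9301 characters left out ...]
np.float64(0.201), np.float64(0.121)), (np.float64(0.204), np.float64(0.122)), (np.float64(0.207), np.float64(0.139)), (np.float64(0.21), np.float64(0.147)), (np.float64(0.213), np.float64(0.147)), (np.float64(0.216), np.float64(0.147)), (np.float64(0.219), np.float64(0.148)), (np.float64(0.222), np.float64(0.154)), (np.float64(0.225), np.float64(0.165)), (np.float64(0.228), np.float64(0.167)), (np.float64(0.231), np.float64(0.168)), (np.float64(0.234), np.float64(0.169)), (np.float64(0.237), np.float64(0.147)), (np.float64(0.24), np.float64(0.148)), (np.float64(0.243), np.float64(0.147)), (np.float64(0.246), np.float64(0.147)), (np.float64(0.249), np.float64(0.146))]
floor x [0.5458 0.5886]
```

```bash
python3 -m creep '{"translation":[[0.3,-0.011,0],[0.45,0,0],[0.45,0,0],[0.288,0,0],[0,0,0.3]],"turn":[[0,0,0],[0,0,0],[0,0,0],[0,0,0],[0,0,0]],"grip":[0.45,0.45,0.45,0.45,0.45]}'
python3 -m creep '{"translation":[[0,0,0.3],[0,0,0],[0,0,0]],"turn":[[0,0,0],[0,0,0],[0,0,0]],"grip":[0.45,0.45,0.45]}'
python3 -c "
from h import *
print(rows([.566,.1685,.1278],[180,0,90]),env.get_obs()['qpos'])"
```

```text
time_s: 22.48
tool_pos: [0.567, 0.1717, 0.2119]
tool_rot: [179.7, -0.1, 90.1]
force: [0.4, -0.4, -1.6]
grip_width: 0.0498
grasp_force: 20.0
time_s: 22.85
tool_pos: [0.5671, 0.1686, 0.187]
tool_rot: [179.9, 0.0, 89.9]
force: [0.2, 0.5, -2.2]
grip_width: 0.0495
grasp_force: 20.0
(array([-0.001, -0.015,  0.74 ]), array([ 0.0005,  0.0001, -0.0004])) [ 30.64090066  23.48211879 -62.50980487  93.03220201  21.37839165
  76.50689641 -35.05983357]
```

```bash
python3 -m creep '{"translation":[[0,-0.013,0.15],[0,0,0.2],[0,0,0.15],[0,0,0.08],[0,0,0.04]],"turn":[[0,0,0],[0,0,0],[0,0,0],[0,0,0],[0,0,0]],"grip":[0.45,0.45,0.45,0.45,0.45]}'
python3 -m creep '{"translation":[[0,0,0.04],[0,0,0.02],[0,0,0.015],[0,0,0.01],[0,0,0]],"turn":[[0,0,0],[0,0,0],[0,0,0],[0,0,0],[0,0,0]],"grip":[0.45,0.45,0.45,0.45,0.45]}'
```

```text
time_s: 23.48
tool_pos: [0.5654, 0.1692, 0.1356]
tool_rot: [-180.0, -0.0, 90.0]
force: [0.0, -1.0, -1.5]
grip_width: 0.0499
grasp_force: 20.0
time_s: 24.1
tool_pos: [0.5656, 0.1691, 0.1294]
tool_rot: [180.0, 0.0, 90.0]
force: [0.5, 0.7, -1.2]
grip_width: 0.0498
grasp_force: 20.0
```

```bash
python3 -m creep '{"translation":[[0,0,0.01],[0,0,0.01],[0,0,0]],"turn":[[0,0,0],[0,0,0],[0,0,0]],"grip":[0.45,0.45,0.45]}'
python3 -m creep '{"translation":[[0,0,0.008],[0,0,0]],"turn":[[0,0,0],[0,0,0]],"grip":[0.45,0.45]}'
```

```text
time_s: 24.48
tool_pos: [0.5656, 0.1691, 0.128]
tool_rot: [180.0, 0.0, 90.0]
force: [-0.0, 0.1, -0.2]
grip_width: 0.05
grasp_force: 20.0
time_s: 24.72
tool_pos: [0.5656, 0.1691, 0.1279]
tool_rot: [180.0, 0.0, 90.0]
force: [-2.9, -1.7, 5.2]
grip_width: 0.0496
grasp_force: 20.0
```

```bash
python3 -m creep '{"translation":[[0,0,0],[0,0,0],[0,0,0],[0,0,-0.1],[0,0,-0.3]],"turn":[[0,0,0],[0,0,0],[0,0,0],[0,0,0],[0,0,0]],"grip":[0.75,0.75,0.75,0.75,0.75]}'
python3 -m creep '{"translation":[[0,0,-0.5],[0,0,-0.4],[-0.4,0,-0.4],[-0.4,0,0],[0,0,0]],"turn":[[0,0,0],[0,0,0],[0,0,0],[0,0,0],[0,0,0]],"grip":[0.75,0.75,0.75,0.75,0.5]}'
python3 -m creep '{"translation":[[0,0,0],[0,0,0]],"turn":[[0,0,0],[0,0,0]],"grip":[0.5,0.5]}'
python3 - <<'E'
from h import *
np.set_printoptions(precision=4,suppress=True)
c=cam('wrist');save(c,'w7.png');w=cloud(c);X,Y,z=w[...,0],w[...,1],w[...,2];f=c['frame'].astype(int)
g=(abs(z-.137)<.004)&(abs(X-.567)<.05)&(abs(Y-.169)<.035);Q=w[g];print('compass',len(Q),np.median(Q,0),np.percentile(Q,[1,99],axis=0).round(4))
U,S,V=np.linalg.svd(Q-Q.mean(0),full_matrices=False);print(V[2])
y=(f[...,0]-f[...,2]>70)&(X>.5)&(X<.64)&(Y>.18)&(Y<.3)&(z>.1);Q=w[y];Q=Q[Q[:,2]>.162];print('post',len(Q),Q.mean(0) if len(Q) else 0,np.percentile(Q,[2,98],axis=0))
print(env.get_obs()['tool_pos'])
E
```

```text
time_s: 25.35
tool_pos: [0.5649, 0.1687, 0.1588]
tool_rot: [-179.9, 0.0, 90.0]
force: [0.8, 0.0, 0.2]
grip_width: 0.0651
grasp_force: 0.0
time_s: 25.98
tool_pos: [0.5665, 0.1017, 0.2637]
tool_rot: [179.9, 0.1, 89.7]
force: [0.5, 0.2, -0.6]
grip_width: 0.0612
grasp_force: 0.0
time_s: 26.22
tool_pos: [0.5651, 0.1067, 0.2631]
tool_rot: [-180.0, -0.0, 90.1]
force: [-0.8, 0.4, 0.1]
grip_width: 0.0462
grasp_force: 0.0
compass 4576 [0.565  0.1701 0.1372] [[0.5407 0.1357 0.1348]
 [0.5895 0.2024 0.1391]]
[0.0024 0.004  1.    ]
post 356 [0.5639 0.2278 0.1671] [[0.5575 0.2213 0.1643]
 [0.5706 0.2345 0.1688]]
[0.5652 0.1066 0.2631]
```

View pics/w7.png

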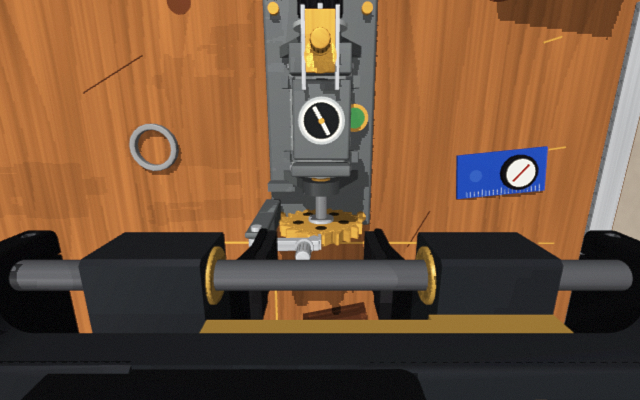

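The compass lies flat in the cradle at (321,120), and the lock post is at (320,38). Now I pinch the post from above and slide it 16 mm along -y.

```bash
python3 -m creep '{"translation":[[0.35,0,0],[0.5,0,0],[0.45,0,0],[0.22,0,0.2],[0,0,0.4]],"turn":[[0,0,0],[0,0,0],[0,0,0],[0,0,0],[0,0,0]],"grip":[0.4,0.4,0.4,0.4,0.4]}' 15
python3 -m creep '{"translation":[[0,0,0.4],[0,0,0.25],[0,0,0.1],[0,0,0],[0,0,0]],"turn":[[0,0,0],[0,0,0],[0,0,0],[0,0,0],[0,0,0]],"grip":[0.4,0.4,0.4,0.4,0.4]}'
python3 -m creep '{"translation":[[0,0,0],[0,0,0],[0,0,0],[0,0,0]],"turn":[[0,0,0],[0,0,0],[0,0,0],[0,0,0]],"grip":[0.1,0.1,0.1,0.1]}'
```

```text
time_s: 26.9
tool_pos: [0.565, 0.231, 0.2158]
tool_rot: [179.9, -0.2, 90.3]
force: [0.5, -0.1, 0.1]
grip_width: 0.0347
grasp_force: 0.0
time_s: 27.52
tool_pos: [0.5663, 0.2271, 0.1564]
tool_rot: [179.9, -0.0, 90.0]
force: [0.7, 0.6, 0.6]
grip_width: 0.0349
grasp_force: 0.0
time_s: 28.02
tool_pos: [0.5652, 0.2267, 0.1554]
tool_rot: [-180.0, 0.0, 90.0]
force: [-2.2, -1.1, 2.3]
grip_width: 0.0141
grasp_force: 15.0
```

```bash
python3 -m creep '{"translation":[[-0.05,0,0],[-0.05,0,0],[-0.05,0,0],[-0.04,0,0],[0,0,0]],"turn":[[0,0,0],[0,0,0],[0,0,0],[0,0,0],[0,0,0]],"grip":[0.1,0.1,0.1,0.1,0.1]}'
python3 -m creep '{"translation":[[-0.015,0,0],[-0.015,0,0],[-0.015,0,0],[0,0,0]],"turn":[[0,0,0],[0,0,0],[0,0,0],[0,0,0]],"grip":[0.1,0.1,0.1,0.1]}'
```

```text
time_s: 28.65
tool_pos: [0.5656, 0.2115, 0.1554]
tool_rot: [180.0, -0.0, 90.0]
force: [-2.1, 3.0, 4.6]
grip_width: 0.0143
grasp_force: 15.0
time_s: 29.15
tool_pos: [0.5652, 0.2113, 0.1555]
tool_rot: [180.0, -0.3, 90.1]
force: [-1.6, 7.8, 3.2]
grip_width: 0.0141
grasp_force: 15.0
```

```bash
python3 -m creep '{"translation":[[0.02,0,0],[0,0,0],[0,0,0],[0,0,-0.2],[0,0,-0.4]],"turn":[[0,0,0],[0,0,0],[0,0,0],[0,0,0],[0,0,0]],"grip":[0.1,0.4,0.4,0.4,0.4]}'
python3 -m creep '{"translation":[[0,0,-0.4],[0,0,-0.35],[-0.45,0,0],[-0.5,0,0],[-0.36,0,0]],"turn":[[0,0,0],[0,0,0],[0,0,0],[0,0,0],[0,0,0]],"grip":[0.5,0.5,0.5,0.5,0.5]}'
python3 -m creep '{"translation":[[0,0,0],[0,0,0],[0,0,0]],"turn":[[0,0,0],[0,0,0],[0,0,0]],"grip":[0.5,0.5,0.5]}'
python3 - <<'E'
from h import *
np.set_printoptions(precision=4,suppress=True)
c=cam('wrist');save(c,'w8.png',(240,0,400,270),2.2);w=cloud(c);X,Y,z=w[...,0],w[...,1],w[...,2];f=c['frame'].astype(int)
g=(abs(z-.137)<.003)&(abs(X-.567)<.05)&(abs(Y-.169)<.035);Q=w[g];print('compass',len(Q),np.median(Q,0),np.percentile(Q,[1,99],axis=0).round(4))
U,S,V=np.linalg.svd(Q-Q.mean(0),full_matrices=False);print(V[2])
y=(f[...,0]-f[...,2]>70)&(X>.5)&(X<.64)&(Y>.15)&(Y<.3)&(z>.14);Q=w[y];print('brass y min',np.percentile(Q[:,1],1));Q=Q[Q[:,2]>.162];print('post',len(Q),Q.mean(0) if len(Q) else 0,np.percentile(Q,[2,98],axis=0))
kn=(X>.52)&(X<.59)&(Y>.02)&(Y<.09)&(z>.155)&(z<.195);Q=w[kn];print('knob',len(Q),Q.mean(0) if len(Q) else 0)
print(env.get_obs()['tool_pos'])
E
```

```text
time_s: 29.78
tool_pos: [0.5654, 0.2082, 0.2032]
tool_rot: [-179.9, 0.1, 89.9]
force: [0.7, -0.9, 0.8]
grip_width: 0.034
grasp_force: 0.0
time_s: 30.4
tool_pos: [0.5661, 0.102, 0.2642]
tool_rot: [179.9, 0.1, 89.9]
force: [-0.5, 0.7, 0.3]
grip_width: 0.0436
grasp_force: 0.0
time_s: 30.78
tool_pos: [0.5653, 0.1064, 0.2636]
tool_rot: [180.0, -0.0, 90.1]
force: [0.9, 1.3, 0.4]
grip_width: 0.0434
grasp_force: 0.0
compass 4169 [0.5653 0.1672 0.1373] [[0.5407 0.1352 0.1348]
 [0.5895 0.2007 0.1391]]
[ 0.0019 -0.0022  1.    ]
brass y min 0.19213519581136726
post 339 [0.5641 0.2127 0.1672] [[0.5577 0.2064 0.1644]
 [0.571  0.219  0.1686]]
knob 189 [0.5495 0.0566 0.1629]
[0.5653 0.1063 0.2634]
```

View pics/w8.png

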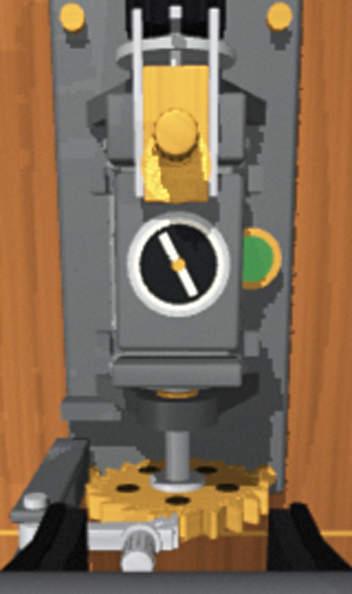

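The lock tongue now covers the compass edge at (175,175), with its tip 14 mm inside the end stop as specified. It stalled against its stop at 7.8 N. The compass is flat and the pawl is down in the teeth at (135,545), so I'm handing in.

```bash
python3 -m creep '{"translation":[[0,0,-0.3],[0,0,-0.3],[0,0,0],[0,0,0]],"turn":[[0,0,0],[0,0,0],[0,0,0],[0,0,0]],"grip":[0.5,0.5,0.5,0.5]}'; python3 -c "
from cell import env
print(env.sign_off())"
```

```text
time_s: 31.32
tool_pos: [0.5652, 0.1051, 0.3104]
tool_rot: [-179.9, 0.0, 90.0]
force: [0.1, 0.2, -0.5]
grip_width: 0.0436
grasp_force: 0.0
the job is handed in; nothing more can be done
None
```

The job is handed in at 31 s: cradle level with the pawl back in the teeth, compass flat between the end stops, and the brass lock slid over it until it stalled at its stop (about 15.2 mm of measured travel against the stated 16 mm).

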